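Turn an enamelled tile face up over the ramp edge and show it

ROBOT

A 6-joint arm with a two-finger parallel gripper is mounted at the origin on the work surface. World frame = base frame: x ahead of the robot, y to its left, z up, the work surface at z = 0. Lengths are in m, angles in rad, forces in N, time in s.
With the tool pointing down it reaches from about 0.3 to 0.875 m from the base axis. Payload 6.4 kg.
Tool frame: the origin (TCP) lies at the very end of the fingers, on their centre line; the grasp point (between the pads) lies ctrl.pinch_z behind it (ctrl.pinch_z is the distance from the TCP to the grasp point, in m); y points along the fingers, z is the direction in which the jaws open and shut, and the axes are right-handed (so a half turn about y gives the same grasp; the last joint's range is limited). The gripper opens to 85 mm and grips with 20 to 120 N. Pads are 22 mm wide; open, the fingers measure 114 mm over their backs; the gripper's body (76 mm by 85 mm) begins 54 mm behind the grasp point. The pads swing forward as they close: fully open they stand 13 mm farther back than shut.
Start: joints at [-1.529, 0.181, 1.607, -0, 1.354, -0.206], TCP at [0.141, -0.557, 0.195] pointing down, gripper open.
Joint ranges: [-2.99, 2.99], [-0.89, 2.07], [0.3, 2.58], [-1.14, 4.28], [0, 2.63], [-3.12, 3.12]. Speed limits (rad/s): [2.57, 2.57, 3.01, 3.14, 3.14, 3.14].

INTERFACE

Orientations are given as a unit quaternion [w, x, y, z].
In Python, from bench import ctrl gives the robot as it stands.
- The arm moves only by the shell command python3 -m pendant 'ROWS'. ROWS is JSON, one flat list of numbers, 7 for each row, row after row: the shift along the world's x, y, z in m, then the turn, a rotation vector about the world's x, y, z in degrees, then the finger opening in m, from 0 to 0.0854. In form: [tx, ty, tz, rx, ry, rz, hand, tx, ty, tz, rx, ry, rz, hand, ...]. A call has 1 to 12 rows; each row shifts and turns the commanded pose from where the row before left it; what a row does not reach is not made up. A row lasts 1/8 s, in which the tool goes at most 62.5 mm and 10.7 degrees, less where a joint would pass 70% of its speed; a pose out of reach is approached as far as the arm can. A call with a gripper value outside its range is refused whole. The fingers move at their own pace and stop on an object; the grip force is fixed at half the most. Time passes only in rows, so rows that do not move let the fingers close. It gives the time, the measured TCP pose, the force and the opening at its end, in the units of the state.
- ctrl.get_obs(): the state, without advancing time (a new reading comes with each control period).
- ctrl.camera(name): name is "scene" or "top" or "wrist"; returns the picture (400x640x3 uint8, red, green, blue); there is no depth.
- ctrl.camera_info(name): a dict with "fx", "fy", "cx", "cy" (pixels), "origin" and "rotation" of the camera in the world; the wrist camera has in their place "tool_from_camera" (4x4, takes a point from camera to tool coordinates, whose origin is the TCP and whose axes are the tool frame's). Camera axes: x right, y down, z forward; pixel columns grow to the right and rows downward; lengths in m; the calibration is good to about 2 mm. A picture is of the moment at which its call begins: read the wrist's pose just before it. camera_info takes no time and is no camera call.
- ctrl.hand_in(): hands the job in, once; it reports no verdict.
Trained networks look in the newest picture that a camera, given by its name, has taken for a name from the list of things; names that differ only in an ending like _2 or _b are one class to them, and where a whole thing is asked for, a point or a joint stands for the part that bears it (a point fixed in the world has none). Each returns a list of dicts, best first, with "score" (0 to 1); they miss things now and then, are a little off and sometimes report something else, mostly with a low value. They report only what shows in the picture. A call takes as long as a camera call. They do not tell look-alikes from the thing itself.
- ctrl.silhouettes(target, camera): "mask" (400x640 bool, what is visible of it) and "bbox" ([left, top, right, bottom] in pixels, round what is visible of it).
The state is a dict: "time_s": time; "q": joint angles; "dq": joint speeds; "joint_efforts": joint torques, N m; "eef_pos": TCP position; "eef_rot": TCP orientation; "wrist_force": force on the tool from outside, world axes, zero at the start; "torque": the same for the moment, N m; "opening": opening from 0.0 (shut) to 1.0 (fully open).
Only numpy, scipy, OpenCV 4.12 (cv2) and the standard library are available. Lean on these libraries where they do the work, as an engineer would, in place of code of your own. Each camera call takes 0.05 s, during which the arm holds its last target.

TASK

The enamelled tile lies face down on the sloping felt rest, caught under the rest's brass lip. Draw it up the slope to free it from the lip, then turn it over by dropping it onto the edge of the brass ramp so that it tumbles face up onto the blue felt (do not turn it over in the fingers). Then take it up again and set it down, without dropping it, flat and face up between the two rails of the yellow display holder, square to it and in the middle, and let go; leave the jar, the bowl and the vase where they stand.

Things in the scene. Friction and masses are not known exactly. Their poses are not given: they have to be found in the camera images.
- tile: Square enamelled tile, 60 x 60 x 8 mm, about 75 g. Origin at its centre; z points out of its plain terracotta back (so DOWN when the painted face is up), x and y along its edges. Painted face: blue, with a white round rosette with blue and yellow middle. It starts back up on the rest's slope, x up the slope, lower edge under the lip. Grip it by any two opposite edges.
- rest: Fixed sloping rest: origin at the centre of its underside on the table; its x axis points horizontally the way the slope rises. Base 100 (x) x 90 (y) x 10 mm; above it a felt board rising at 25 degrees towards +x, 44 mm wide in y, so both side edges of the tile overhang it by about 8 mm and fingers can pass there.
- slope_mid (a point): Point on the felt slope's surface, above the rest's origin, 45 mm over the table; axes of the rest (level). The felt runs from 36 mm down the slope from here to 40 mm up it; its upper end is open. The tile starts with its centre here, 4 mm off the felt.
- lip (a point): Tip (underside) of the brass lip at the slope's lower end: 26.5 mm down the slope from slope_mid and 11 mm off the felt; 3 mm thick, 44 mm wide. The lip's wall stands 5 mm further down. The lip reaches 3.5 to 5 mm over the tile's lower edge: move the tile 8 mm or more up the slope before lifting it off.
- stand: Fixed turning stand: origin on its underside, on the table. Base board from x=-100 to +135 mm, 150 mm wide in y; its blue felt top is 10 mm over the table. Over its +x part a brass ramp on two posts, 46 mm wide in y, 85 mm long, 5 mm thick, rises at 25 degrees towards -x to a free edge, 65 mm above the felt. The felt on the -x side of the edge is free landing room.
- ramp_edge (a point): Middle of the ramp's free edge, 75 mm over the table, 40 mm on the +x side of the stand's origin; axes of the stand. A tile let go level or with its -x side up to 25 degrees low, its centre 18 to 24 mm on the -x side of this edge and 45 to 50 mm above it, strikes the edge with its rear part and turns over once. It comes to rest 30 to 75 mm out on the -x side, at any yaw.
- landing (a point): A point on the felt's surface, 60 mm on the -x side of the ramp edge (horizontally), about where the tile lands. Its axes are those of the stand. A tile that lies partly under the ramp must be drawn out along -x before it is lifted, taken by its outer part where the ramp is in the fingers' way.
- holder: Fixed display holder: yellow board 110 (x) x 100 (y) x 8 mm, origin at the centre of its underside on the table. Two dark rails, 10 mm (x) x 44 mm (y), 7 mm high above the board, stand at its +x and -x ends, 68 mm apart between their inner faces; the y sides are open, so that fingers can stand there.
- holder_bed (a point): Centre of the holder's board on its top surface, 8 mm above the table. Its axes are those of the holder. The tile's centre belongs 4 mm above it.
- pigment_jar: Bystander: jar, 44 mm across, 60 mm high, blue cap. Origin at the centre of its underside.
- bowl: Bystander: blue bowl, 70 mm across, 40 mm high. Origin at the centre of its underside.
- vase: Bystander: blue vase, 54 mm across, 62 mm high. Origin at the centre of its underside.
Mind the look-alikes: they are no part of the job. What is meant by the holder is not green or orange, and is the larger of those in its own colour.

How it is judged:
On the way, in this order (a step that is already met when the one before it is completed fails the run):
1. the tile is freed from the lip and lifted off the rest (distance between tile and rest above 0.1 m and contact force between tile and rest below 0.01 N and angle between tile's own z axis and vertical below 1.2 rad), for 0.1 s.
2. let go, the tile tumbles over at the ramp edge (angular speed of tile above 4 rad/s and angle between tile's own z axis and vertical above 1.2 rad and distance between tile and ramp_edge below 0.11 m and contact force between the fingers and tile below 1 N).
3. the tile lies at rest on the stand, face up, let go (angle between tile's own z axis and vertical above 3 rad and linear speed of tile below 0.03 m/s and contact force between the fingers and tile below 0.05 N and horizontal distance between tile and stand below 0.19 m and height (world z) of tile below 0.022 m), for 0.15 s.
At the end, for the whole second after the job is handed in: The tile lies at rest, let go, painted face up and flat (within 5 degrees) on the holder's board between its rails, its centre within 6 mm (across the rails) and 10 mm (along them) of the middle of the board, edges square to the holder within about 8 degrees (angle between tile's own z axis and vertical above 3.05 rad and x of tile in the frame of holder_bed between -0.006 and 0.006 m and y of tile in the frame of holder_bed between -0.01 and 0.01 m and z of tile in the frame of holder_bed between 0.002 and 0.006 m and (angle between the x axis of tile and the x axis of holder, either way round below 0.15 rad or angle between the x axis of tile and the y axis of holder, either way round below 0.15 rad) and linear speed of tile below 0.02 m/s and contact force between the fingers and tile below 0.05 N); the robot touches nothing.
It fails at once if the tile turned over while gripped in the fingers (angle between tile's own z axis and vertical between 1.35 and 1.8 rad and contact force between the fingers and tile above 3 N).
It fails at once if the tile dropped onto the holder (distance between tile and holder_bed below 0.07 m and linear speed of tile above 0.5 m/s and contact force between the fingers and tile below 0.05 N).
It fails at once if the jar, bowl or vase disturbed (distance of any of pigment_jar, bowl, vase from where it was at the start of the episode above 0.02 m).
It also fails if it takes over 64 s, if anything falls off the work surface, if the arm or the gripper's body presses on something with over 40 N, if the wrist force passes 120 N, or if a joint passes its speed limit or range.

## Working session

There is one attempt and no reset: what is moved stays moved. The work goes in short steps, Python scripts to look and compute and a shell command to move; the robot and the scene stay as the last step left them, time stands still between calls to the robot, and variables do not carry over. Pictures are saved under pics/ and viewed, and the job is handed in when it is done.

```bash
ls; mkdir -p pics; python3 - <<'E'
from bench import ctrl
import cv2,numpy as np
for n in ["scene","top","wrist"]:
    im=ctrl.camera(n); cv2.imwrite(f"pics/{n}0.png",im[:,:,::-1])
    i=ctrl.camera_info(n); print(n,{k:np.round(v,4).tolist() for k,v in i.items()})
o=ctrl.get_obs();print({k:np.round(v,3).tolist() for k,v in o.items()},ctrl.pinch_z)
E
```

```text
pics
scene {'fx': 451.7756, 'fy': 451.7756, 'cx': 324.3611, 'cy': 197.2064, 'origin': [0.9948, 0.5212, 0.8655], 'rotation': [-0.1354, 0.358, 0.8676, -0.3174]}
top {'fx': 440.7837, 'fy': 440.7837, 'cx': 326.4789, 'cy': 195.9159, 'origin': [0.3922, 0.067, 1.1757], 'rotation': [0.0374, -0.702, 0.7105, -0.0328]}
wrist {'fx': 331.188, 'fy': 331.188, 'cx': 320.4471, 'cy': 195.8265, 'tool_from_camera': [[0.0002, 0.9446, 0.3281, -0.0846], [0.0002, -0.3281, 0.9446, -0.1793], [1.0, -0.0001, -0.0002, 0.0004], [0.0, 0.0, 0.0, 1.0]]}
{'time_s': 0.15, 'q': [-1.529, 0.181, 1.608, -0.0, 1.354, -0.206], 'dq': [0.0, -0.004, -0.003, -0.0, -0.002, 0.0], 'joint_efforts': [0.0, -44.527, -35.169, -0.0, 0.006, 0.0], 'eef_pos': [0.141, -0.557, 0.194], 'eef_rot': [0.087, -0.087, 0.702, -0.701], 'wrist_force': [0.333, 0.071, 0.108], 'torque': [-0.009, -0.009, 0.032], 'opening': 0.999} 0.0187
```

View pics/scene0.png

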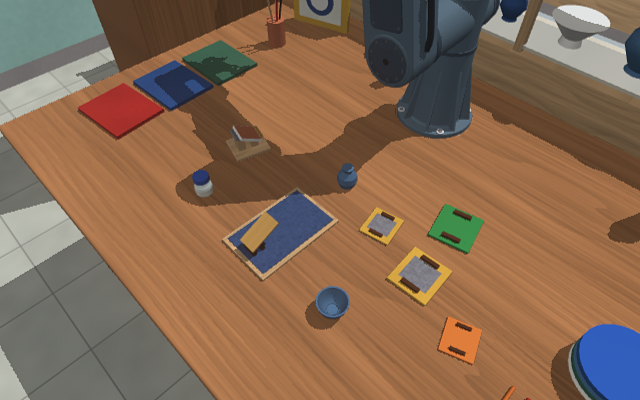

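View pics/top0.png

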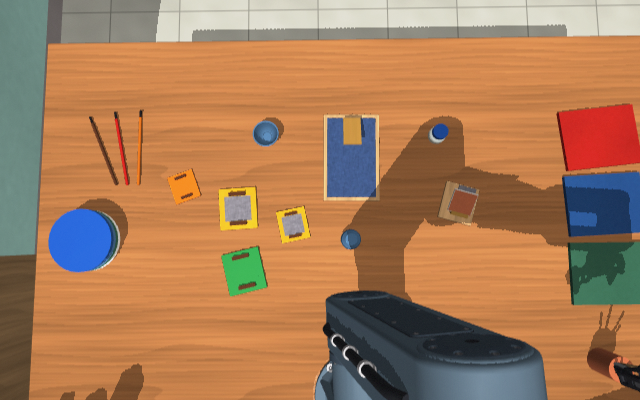

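View pics/wrist0.png

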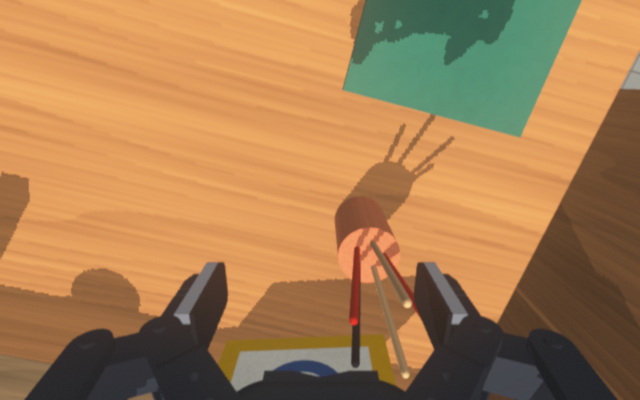

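```bash
cat > h.py <<'E'
from bench import ctrl
import cv2,numpy as np
from scipy.spatial.transform import Rotation as R
def rot(q): return R.from_quat([q[1],q[2],q[3],q[0]])
def cam(n):
    i=ctrl.camera_info(n)
    K=np.array([[i['fx'],0,i['cx']],[0,i['fy'],i['cy']],[0,0,1]])
    if n=='wrist':
        o=ctrl.get_obs();T=np.eye(4);T[:3,:3]=rot(o['eef_rot']).as_matrix();T[:3,3]=o['eef_pos']
        T=T@np.array(i['tool_from_camera']);return K,T[:3,:3],T[:3,3]
    r=np.array(i['rotation']); M=rot(r).as_matrix() if r.size==4 else r
    return K,M,np.array(i['origin'])
def back(n,uv,z,c=None):
    K,M,o=c or cam(n); uv=np.atleast_2d(np.asarray(uv,float))
    d=(M@np.linalg.inv(K)@np.c_[uv,np.ones(len(uv))].T).T
    return o+d*((z-o[2])/d[:,2])[:,None]
def proj(n,P,c=None):
    K,M,o=c or cam(n); p=(np.atleast_2d(P)-o)@M@K.T; return p[:,:2]/p[:,2:]
E
python3 - <<'E'
from h import *
for c in ["top","scene"]:
    im=ctrl.camera(c)[:,:,::-1].copy()
    for t in ["tile","rest","stand","holder","pigment_jar","bowl","vase"]:
        for s in ctrl.silhouettes(t,c):
            if s['score']<.3: continue
            m=s['mask'].astype(np.uint8)
            cs,_=cv2.findContours(m,0,1); k=max(cs,key=cv2.contourArea)
            r=cv2.minAreaRect(k)
            cv2.drawContours(im,[k],-1,(0,0,255) ,1)
            print(c,t,round(s['score'],2),s['bbox'],m.sum())
            if c=="top" and t in("holder","stand"):
                z={"holder":.008,"stand":.010}[t]
                B=back(c,cv2.boxPoints(r),z); e=np.diff(B[:3],axis=0)
                print("   ctr",B.mean(0).round(4),np.linalg.norm(e,axis=1).round(4),np.degrees(np.arctan2(e[:,1],e[:,0])).round(1))
    cv2.imwrite(f"pics/seg_{c}.png",im)
E
```

```text
top tile 0.86 [448.4, 188.3, 476.4, 215.6] 570
top tile 0.52 [321.9, 112.9, 380.9, 203.2] 4788
top rest 0.63 [440.7, 183.2, 479.2, 223.2] 695
top stand 0.76 [324.3, 113.8, 381.3, 202.7] 4840
   ctr [0.6135 0.007  0.01  ] [0.1515 0.2336] [-90.8 178.7]
top stand 0.67 [222.6, 186.5, 255.6, 229.5] 1538
   ctr [0.4798 0.3104 0.01  ] [0.1009 0.1097] [ -86.6 -175.7]
top holder 0.95 [271.5, 207.1, 308.5, 246.8] 934
   ctr [0.4354 0.1647 0.008 ] [0.0781 0.0859] [ -80.  -169.8]
top holder 0.93 [222.8, 244.7, 263.6, 295.5] 1553
   ctr [0.3159 0.2938 0.008 ] [0.1008 0.1095] [ -76.2 -165.3]
top holder 0.92 [168.8, 169.1, 201.4, 204.5] 796
   ctr [0.5413 0.4556 0.008 ] [0.0738 0.0807] [ -69.8 -158.8]
top holder 0.82 [220.3, 187.2, 255.7, 231.0] 1537
   ctr [0.481  0.3112 0.008 ] [0.1021 0.1126] [ -87.7 -176.8]
top pigment_jar 0.73 [222.8, 186.6, 258.3, 234.9] 1541
top pigment_jar 0.54 [427.2, 121.9, 449.4, 144.4] 311
top bowl 0.61 [251.7, 117.4, 279.1, 142.8] 534
top vase 0.79 [339.1, 227.2, 360.1, 254.3] 309
scene tile 0.55 [230.9, 126.1, 258.8, 142.8] 328
scene rest 0.97 [226.8, 127.8, 271.6, 163.8] 833
scene stand 0.92 [223.5, 189.0, 344.6, 282.5] 5386
scene holder 0.93 [437.0, 318.3, 482.2, 361.4] 1395
scene holder 0.9 [359.8, 209.9, 404.0, 248.0] 943
scene holder 0.87 [385.7, 244.7, 454.1, 303.5] 2067
scene holder 0.65 [426.5, 208.0, 484.0, 249.7] 1664
scene pigment_jar 0.72 [193.5, 168.9, 214.9, 197.4] 450
scene pigment_jar 0.4 [384.7, 244.9, 451.5, 304.9] 2035
scene bowl 0.59 [316.4, 285.6, 347.4, 318.3] 860
```

View crop.

```bash
python3 - <<'E'
from h import *
a=cv2.imread("pics/top0.png")[170:235,425:500]; b=cv2.imread("pics/scene0.png")[115:175,210:290]; c=cv2.imread("pics/top0.png")[180:245,215:320]
f=lambda x:cv2.resize(x,(390,380),interpolation=cv2.INTER_CUBIC)
cv2.imwrite("pics/crop1.png",np.hstack([f(a),f(b)]));cv2.imwrite("pics/crop2.png",np.hstack([f(c)]))
print(back("top",[462,202],.05),back("top",[459,203],.01), back("top",[353,117],.075),back("top",[[238,192],[238,222]],.015))
print([ (n,back("top",p,z).round(3)) for n,p,z in [("jar",(439,132),.06),("bowl",(266,133),.04),("vase",(350,240),.06)]])
E
```

```text
[[ 0.48449697 -0.27272375  0.05      ]] [[ 0.48521798 -0.27675718  0.01      ]] [[0.70361183 0.00341529 0.075     ]] [[0.52123581 0.30840858 0.015     ]
 [0.44172453 0.30775002 0.015     ]]
[('jar', array([[ 0.665, -0.218,  0.06 ]])), ('bowl', array([[0.674, 0.231, 0.04 ]])), ('vase', array([[0.391, 0.016, 0.06 ]]))]
```

View pics/crop1.png

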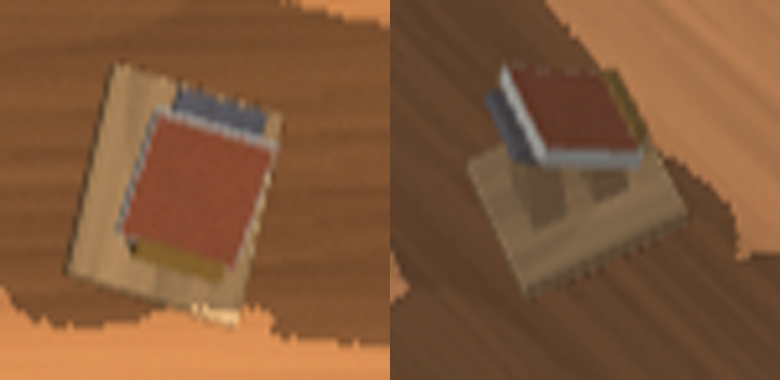

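View pics/crop2.png

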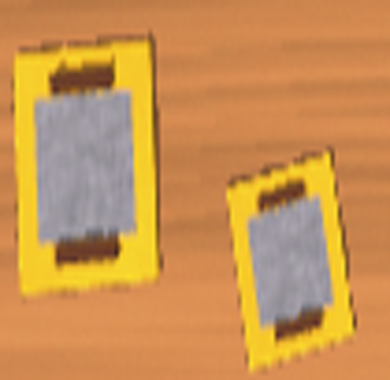

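View pics/seg_top.png

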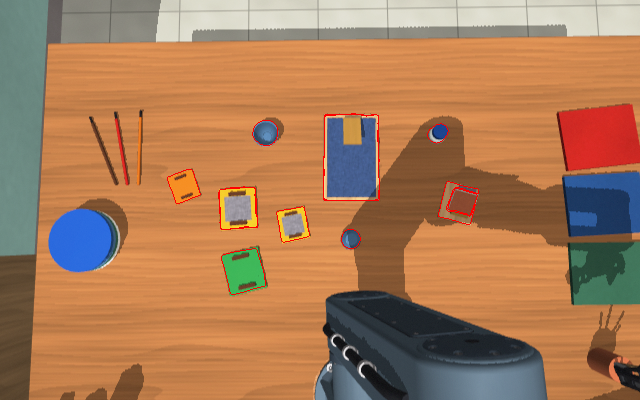

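```bash
python3 - <<'E'
from h import *
o=ctrl.get_obs();M=rot(o['eef_rot']).as_matrix();print(M.round(3),o['time_s'])
# candidate rest pose by brute fit on top+scene masks later
yaw=np.radians(-15); 
for tx in (1,-1):
    x=tx*np.array([np.cos(yaw),np.sin(yaw),0]);y=np.array([0,0,-1.]);z=np.cross(x,y)
    D=np.c_[x,y,z]@M.T; print(tx,R.from_matrix(D).as_rotvec(degrees=True).round(1))
E
```

```text
[[-0.969 -0.     0.245]
 [-0.245  0.    -0.969]
 [ 0.    -1.    -0.   ]] 0.95
1 [  0.   -0.  150.8]
-1 [ -0.   -0.  -29.2]
```

```bash
python3 -m pendant '[0.039,0.027,0.003,0,0,-2.9,0.0854, 0.039,0.027,0.003,0,0,-2.9,0.0854, 0.039,0.027,0.003,0,0,-2.9,0.0854, 0.039,0.027,0.003,0,0,-2.9,0.0854, 0.039,0.027,0.003,0,0,-2.9,0.0854, 0.039,0.027,0.003,0,0,-2.9,0.0854, 0.039,0.027,0.003,0,0,-2.9,0.0854, 0.039,0.027,0.003,0,0,-2.9,0.0854, 0.039,0.027,0.003,0,0,-2.9,0.0854, 0.039,0.027,0.003,0,0,-2.9,0.0854, 0,0,0,0,0,0,0.0854, 0,0,0,0,0,0,0.0854]'
python3 - <<'E'
from h import *
c=cam("wrist");im=ctrl.camera("wrist"); cv2.imwrite("pics/w1.png",im[:,:,::-1]); np.savez("w1.npz",K=c[0],M=c[1],o=c[2],im=im)
o=ctrl.get_obs();print(o['eef_pos'],o['q'],o['time_s'])
for t in ["rest","tile"]:
    for s in ctrl.silhouettes(t,"wrist"): print(t,s['score'],s['bbox'])
E
```

```text
time_s: 2.45
eef_pos: [0.5306, -0.2875, 0.2247]
eef_rot: [0.091, -0.09, -0.701, 0.701]
wrist_force: [-0.1, 0.3, -0.1]
opening: 0.997
[ 0.5302788  -0.28793772  0.22472838] [-6.93666359e-01  2.20783441e-01  1.49922475e+00 -4.49774410e-04
  1.42216138e+00  1.13574273e+00] 2.5
rest 0.77 [281.1, 148.2, 356.4, 229.7]
tile 0.73 [290.2, 182.4, 346.8, 224.8]
```

View pics/w1.png

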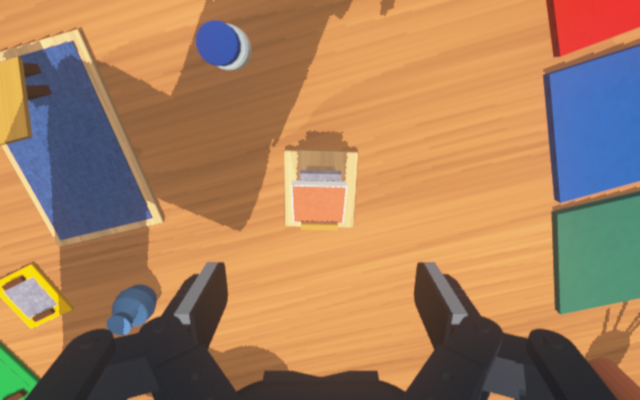

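```bash
python3 - <<'E'
from h import *
d=np.load("w1.npz");im=d['im'][:,:,::-1]
cv2.imwrite("pics/w1c.png",cv2.resize(im[140:240,270:370],(800,600)[::1] if 0 else (600,600),interpolation=cv2.INTER_CUBIC))
E
```

```text
(no output)
```

View pics/w1c.png

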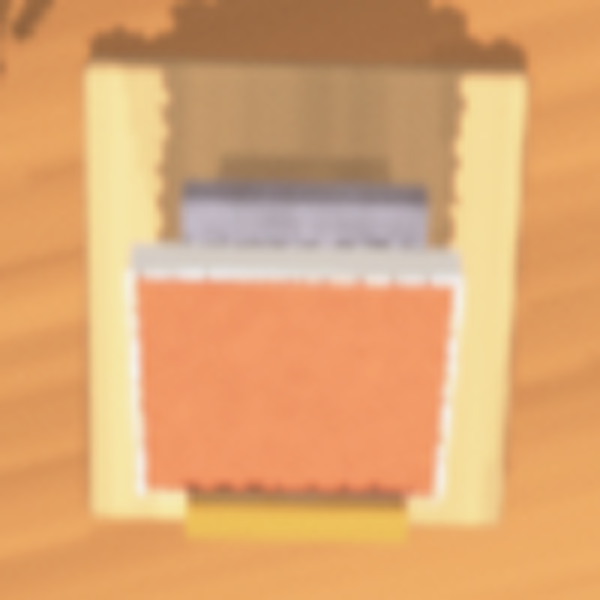

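```bash
python3 - <<'E'
from h import *
from scipy.optimize import least_squares
d=np.load("w1.npz");c=(d['K'],d['M'],d['o'])
px=np.array([[87,65],[526,72],[92,516],[500,523],[133,275],[463,283]])/6+[270,140]-.4
s,k=np.sin(np.radians(25)),np.cos(np.radians(25))
def P(p):
    L=[[.05,.045,.01],[.05,-.045,.01],[-.05,.045,.01],[-.05,-.045,.01]]
    for yy in(.03,-.03): L.append([.03*k-.008*s,yy,.045+.03*s+.008*k])
    L=np.array(L); a=p[2]; Z=np.array([[np.cos(a),-np.sin(a),0],[np.sin(a),np.cos(a),0],[0,0,1]])
    return L@Z.T+[p[0],p[1],0]
r=least_squares(lambda p:(proj(0,P(p),c)-px).ravel(),[.485,-.275,-.26])
print(r.x,np.degrees(r.x[2]),r.fun.reshape(-1,2).round(2))
px2=back("top",[[0,0]],0)
print(proj("top",P(r.x)).round(1))
E
```

```text
[ 0.48709132 -0.27522108 -0.27704488] -15.873502615075893 [[-1.24 -0.11]
 [ 0.4   0.17]
 [-0.7   0.75]
 [ 0.4   0.82]
 [ 0.03 -0.44]
 [ 0.98 -0.73]]
[[446.3 179.8]
 [479.3 188.6]
 [437.3 216.1]
 [470.6 225. ]
 [455.3 188.3]
 [478.5 194.5]]
```

```bash
cat >> h.py <<'E'
a_r=np.radians(-15.9); O_r=np.array([.4865,-.2763,0]); Zr=R.from_euler('z',a_r).as_matrix()
s,k=np.sin(np.radians(25)),np.cos(np.radians(25))
def delta(pos,M):
    o=ctrl.get_obs(); D=M@rot(o['eef_rot']).as_matrix().T
    print("shift",(pos-o['eef_pos']).round(4),"rotvec",R.from_matrix(D).as_rotvec(degrees=True).round(2),"tcp",o['eef_pos'].round(4),"open",o['opening'],"F",o['wrist_force'].round(1),"t",o['time_s'])
E
python3 - <<'E'
from h import *
x=Zr@[-k,0,-s];y=Zr@[s,0,-k];M=np.c_[x,y,np.cross(x,y)]
C=O_r+Zr@[-.0017,0,.0486]
T=C+.0187*y
delta(T-.08*y,M); print("final adv",(.08*y).round(4),"upslope per mm",Zr@[k,0,s])
E
```

```text
shift [-0.0702  0.0196 -0.1207] rotvec [ -6.63 -24.13  -1.  ] tcp [ 0.5301 -0.2883  0.2249] open 0.998666236265731 F [ 0.5 -0.2  0.1] t 2.6
final adv [ 0.0325 -0.0093 -0.0725] upslope per mm [ 0.87163364 -0.24829137  0.42261826]
```

```bash
python3 -m pendant '[-0.014,0.004,-0.024,-1.33,-4.82,-0.2,0.0854, -0.014,0.004,-0.024,-1.33,-4.82,-0.2,0.0854, -0.014,0.004,-0.024,-1.33,-4.82,-0.2,0.0854, -0.014,0.004,-0.024,-1.33,-4.82,-0.2,0.0854, -0.014,0.004,-0.024,-1.33,-4.82,-0.2,0.0854, 0,0,0,0,0,0,0.0854, 0,0,0,0,0,0,0.0854]'
python3 - <<'E'
from h import *
x=Zr@[-k,0,-s];y=Zr@[s,0,-k];M=np.c_[x,y,np.cross(x,y)]
C=O_r+Zr@[-.0017,0,.0486]
c=cam("wrist");im=ctrl.camera("wrist")[:,:,::-1].copy()
delta(C+.0187*y,M)
pts=[[sx*.03*k-.008*s,sy*.03,.045+sx*.03*s+.008*k] for sx in(1,-1) for sy in(1,-1)]+[[-.0017,0,.0486]]
for u,v in proj(0,np.array(pts)@Zr.T+O_r,c): cv2.circle(im,(int(u),int(v)),3,(0,255,0),1)
cv2.imwrite("pics/w2.png",im); im=ctrl.camera("scene")[60:220,150:370,::-1]; cv2.imwrite("pics/s2.png",cv2.resize(im,(770,560)))
E
```

```text
time_s: 3.48
eef_pos: [0.4616, -0.2695, 0.1067]
eef_rot: [-0.057, -0.247, -0.661, 0.706]
wrist_force: [0.1, -0.0, -0.4]
opening: 1.0
shift [ 0.0301 -0.0082 -0.0756] rotvec [ 0.23  0.1  -0.02] tcp [ 0.4623 -0.2698  0.1073] open 1.0026157212093514 F [-0.7 -0.1  0.8] t 3.525
```

View pics/w2.png

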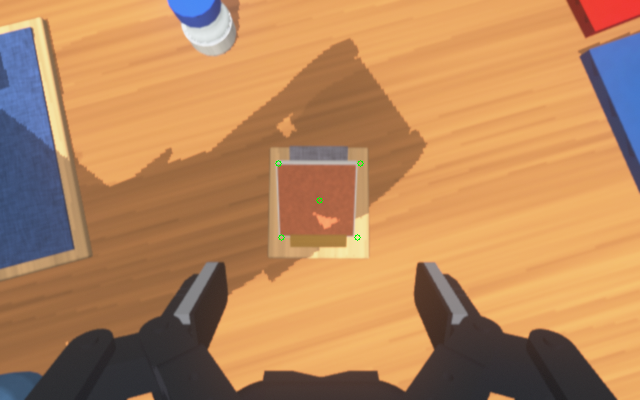

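View pics/s2.png

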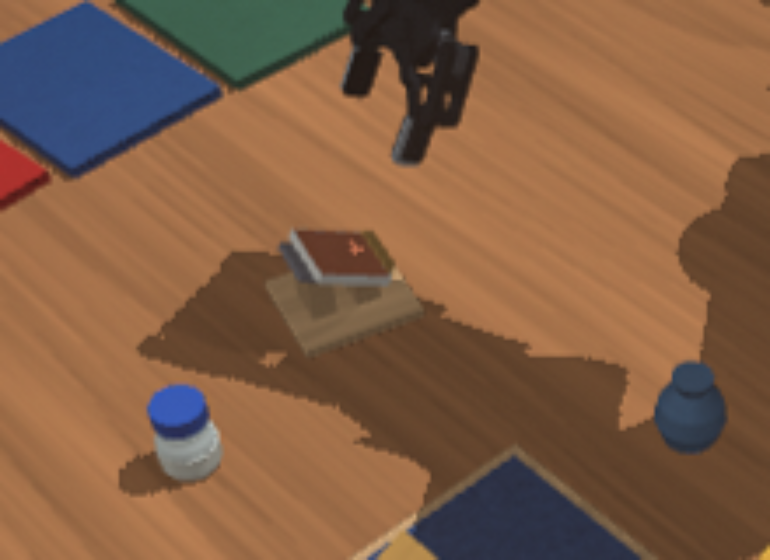

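```bash
python3 -m pendant '[0.0075,-0.002,-0.019,0,0,0,0.0854, 0.0075,-0.002,-0.019,0,0,0,0.0854, 0.0075,-0.002,-0.019,0,0,0,0.0854, 0.0075,-0.002,-0.018,0,0,0,0.0854, 0,0,0,0,0,0,0.0854, 0,0,0,0,0,0,0.0854]'
python3 - <<'E'
from h import *
x=Zr@[-k,0,-s];y=Zr@[s,0,-k];M=np.c_[x,y,np.cross(x,y)]
C=O_r+Zr@[-.0017,0,.0486]
im=ctrl.camera("wrist")[:,:,::-1].copy()
delta(C+.0187*y,M)
cv2.imwrite("pics/w3.png",im); im=ctrl.camera("scene")[60:220,150:370,::-1]; cv2.imwrite("pics/s3.png",cv2.resize(im,(770,560)))
E
```

```text
time_s: 4.32
eef_pos: [0.4919, -0.2761, 0.0311]
eef_rot: [-0.057, -0.247, -0.662, 0.705]
wrist_force: [0.3, -0.4, 0.6]
opening: 1.001
shift [ 0.0006 -0.0019  0.0004] rotvec [ 0.13  0.05 -0.1 ] tcp [ 0.4918 -0.2761  0.0312] open 0.9975568197383907 F [0.6 0.2 0.5] t 4.375
```

View pics/w3.png

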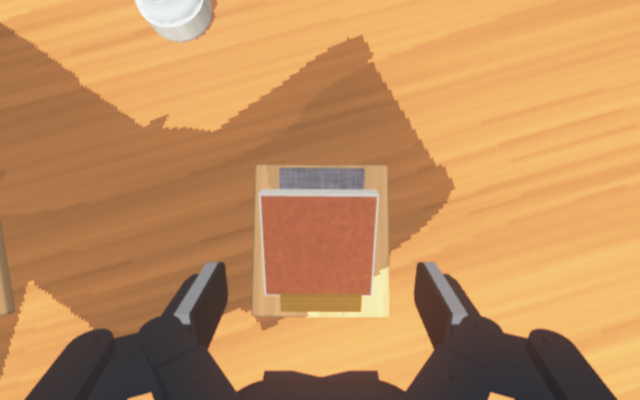

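View pics/s3.png

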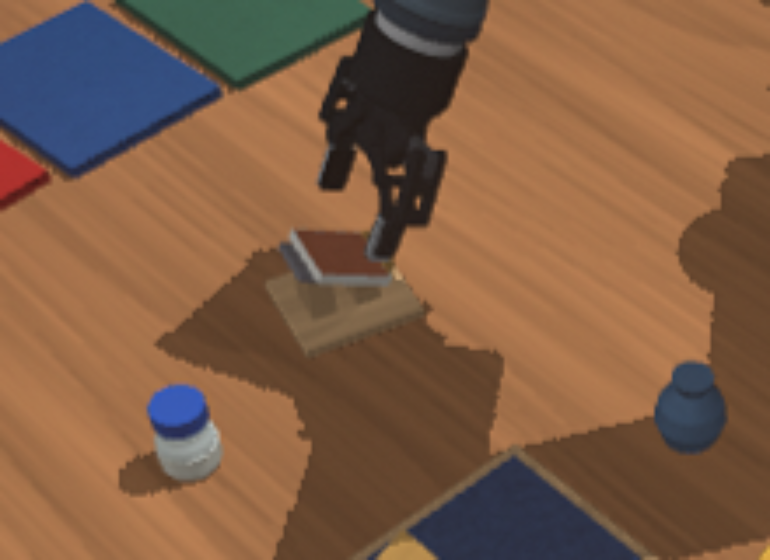

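```bash
python3 - <<'E'
from h import *
c=cam("wrist");o=ctrl.get_obs();M=rot(o['eef_rot']).as_matrix();p=o['eef_pos']
for L in [(0,0,.0427),(0,0,-.0427),(0,-.013,.0427),(0,-.0187,.0427),(0,-.03,.0427),(.011,-.013,.0427),(-.011,-.013,.0427),(0,0,0),(0,-.0187,0)]:
    P=p+M@np.array(L); print(L,P.round(4),"wrist",proj(0,P,c).round(0),"scene",proj("scene",P).round(0))
E
```

```text
(0, 0, 0.0427) [ 0.4801 -0.3172  0.0313] wrist [[391. 232.]] scene [[240. 129.]]
(0, 0, -0.0427) [ 0.5034 -0.235   0.0311] wrist [[248. 232.]] scene [[252. 147.]]
(0, -0.013, 0.0427) [ 0.4748 -0.3157  0.0431] wrist [[396. 242.]] scene [[241. 125.]]
(0, -0.0187, 0.0427) [ 0.4725 -0.315   0.0482] wrist [[398. 247.]] scene [[241. 123.]]
(0, -0.03, 0.0427) [ 0.4679 -0.3137  0.0585] wrist [[403. 257.]] scene [[243. 120.]]
(0.011, -0.013, 0.0427) [ 0.4652 -0.313   0.0384] wrist [[395. 259.]] scene [[244. 125.]]
(-0.011, -0.013, 0.0427) [ 0.4844 -0.3184  0.0478] wrist [[398. 224.]] scene [[237. 125.]]
(0, 0, 0) [ 0.4917 -0.2761  0.0312] wrist [[320. 232.]] scene [[246. 138.]]
(0, -0.0187, 0) [ 0.4841 -0.2739  0.0482] wrist [[320. 247.]] scene [[247. 132.]]
```

```bash
python3 - <<'E'
from h import *
c=cam("wrist");o=ctrl.get_obs();M=rot(o['eef_rot']).as_matrix();p=o['eef_pos']
im=ctrl.camera("wrist")[:,:,::-1]; sc=ctrl.camera("scene")[:,:,::-1]
a=cv2.resize(sc[90:170,215:295],(600,600),interpolation=cv2.INTER_CUBIC)
for L in [(x,y,z) for x in(-.011,.011) for y in(-.013,-.05) for z in(.0427,-.0427)]:
    u,v=proj("scene",p+M@np.array(L))[0]; cv2.circle(a,(int((u-214.5)*7.5),int((v-89.5)*7.5)),3,(0,255,0) if L[1]==-.013 else (0,0,255),-1)
cv2.imwrite("pics/z1.png",a)
b=cv2.resize(im[150:350,380:580],(600,600),interpolation=cv2.INTER_CUBIC)
for L in [(x,y,z) for x in(-.011,.011) for y in(-.013,-.05) for z in(.0427,)]:
    u,v=proj(0,p+M@np.array(L),c)[0]; cv2.circle(b,(int((u-380)*3),int((v-150)*3)),4,(0,255,0) if L[1]==-.013 else (0,0,255),-1)
cv2.imwrite("pics/z2.png",b)
E
```

```text
(no output)
```

View pics/z1.png

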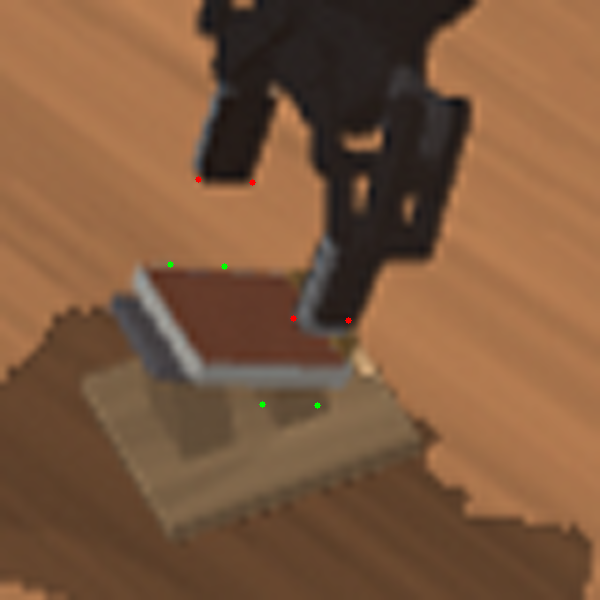

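View pics/z2.png

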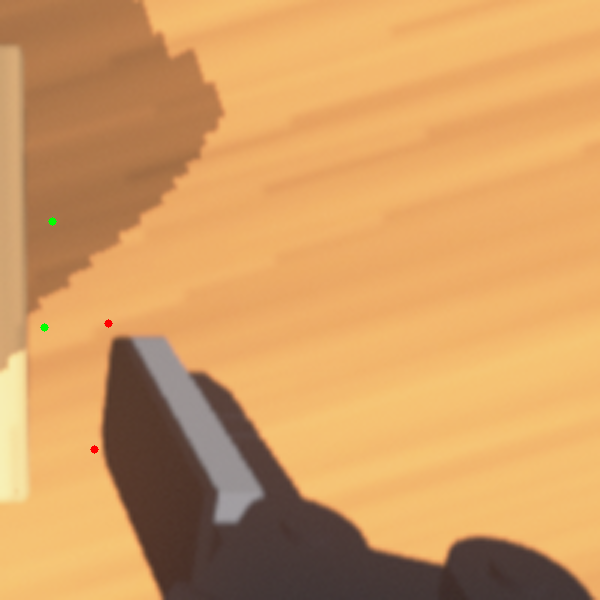

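```bash
python3 -m pendant '[0.0033,-0.001,-0.0073,0,0,0,0.0854, 0.0033,-0.0015,-0.0073,0,0,0,0.0854,0,0,0,0,0,0,0.0854]'; python3 -m pendant '[0.0033,-0.001,-0.0073,0,0,0,0.0854,0,0,0,0,0,0,0.0854]';  python3 -m pendant '[0.0033,-0.001,-0.0073,0,0,0,0.0854,0,0,0,0,0,0,0.0854]'
cat >> h.py <<'E'
def show(n,ytips=(-.05,),half=.0427):
    c=cam("wrist");o=ctrl.get_obs();M=rot(o['eef_rot']).as_matrix();p=o['eef_pos']
    im=ctrl.camera("wrist")[:,:,::-1]; sc=ctrl.camera("scene")[:,:,::-1]
    u0,v0=proj("scene",p-.03*M[:,1])[0].astype(int); u0=int(np.clip(u0-50,0,540));v0=int(np.clip(v0-50,0,300))
    a=cv2.resize(sc[v0:v0+100,u0:u0+100],(400,400),interpolation=cv2.INTER_CUBIC)
    b=im[:,120:520].copy()
    for y in ytips:
      for x in(-.011,.011):
       for z in(half,-half):
        P=p+M@np.array([x,y,z]); u,v=proj("scene",P)[0]; cv2.circle(a,(int((u-u0)*4),int((v-v0)*4)),2,(0,255,0),-1)
        u,v=proj(0,P,c)[0]; cv2.circle(b,(int(u-120),int(v)),2,(0,255,0),-1)
    cv2.imwrite(f"pics/{n}.png",np.hstack([a,b]))
E
python3 -c "
from h import *
show('p4')"
```

```text
time_s: 4.9
eef_pos: [0.4974, -0.2775, 0.0144]
eef_rot: [-0.056, -0.246, -0.663, 0.705]
wrist_force: [-0.0, 1.3, -0.1]
opening: 0.999
time_s: 5.15
eef_pos: [0.5008, -0.2786, 0.0073]
eef_rot: [-0.056, -0.246, -0.663, 0.705]
wrist_force: [0.1, -0.7, -0.4]
opening: 0.999
time_s: 5.4
eef_pos: [0.5042, -0.2797, 0.0002]
eef_rot: [-0.056, -0.246, -0.663, 0.705]
wrist_force: [-0.3, 0.1, -0.2]
opening: 1.0
```

View pics/p4.png

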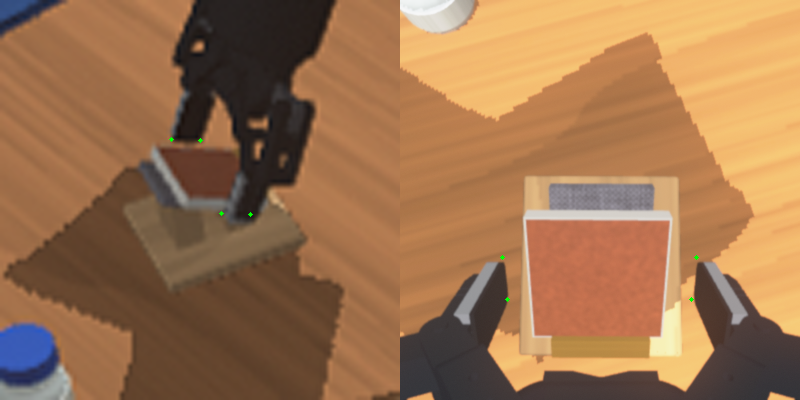

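```bash
python3 -m pendant '[0.0042,-0.0012,-0.009,0,0,0,0.0854,0,0,0,0,0,0,0.0854]'; python3 -m pendant '[0,0,0,0,0,0,0.066,0,0,0,0,0,0,0.066,0,0,0,0,0,0,0.066]'
python3 -c "
from h import *
show('p5',(-.037,-.05),.033)"
```

```text
time_s: 5.75
eef_pos: [0.5083, -0.2808, -0.009]
eef_rot: [-0.056, -0.246, -0.663, 0.705]
wrist_force: [0.4, -1.0, -0.6]
opening: 0.999
time_s: 6.12
eef_pos: [0.5085, -0.2812, -0.0081]
eef_rot: [-0.057, -0.247, -0.662, 0.705]
wrist_force: [0.0, -0.3, 0.1]
opening: 0.773
```

View pics/p5.png

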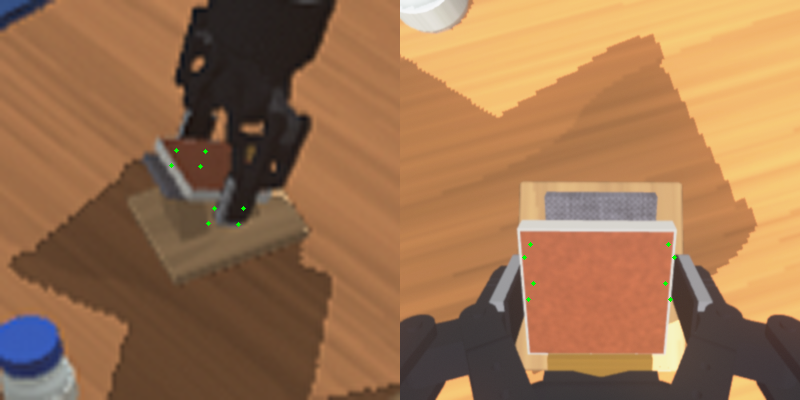

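```bash
python3 -m pendant '[0,0,0,0,0,0,0.05,0,0,0,0,0,0,0.04,0,0,0,0,0,0,0.04,0,0,0,0,0,0,0.04]'
python3 -c "
from h import *
show('p6',(-.037,-.05),.03)"
```

```text
time_s: 6.72
eef_pos: [0.5083, -0.2811, -0.0078]
eef_rot: [-0.057, -0.247, -0.662, 0.705]
wrist_force: [-5.8, 2.8, 8.2]
opening: 0.69
```

View pics/p6.png

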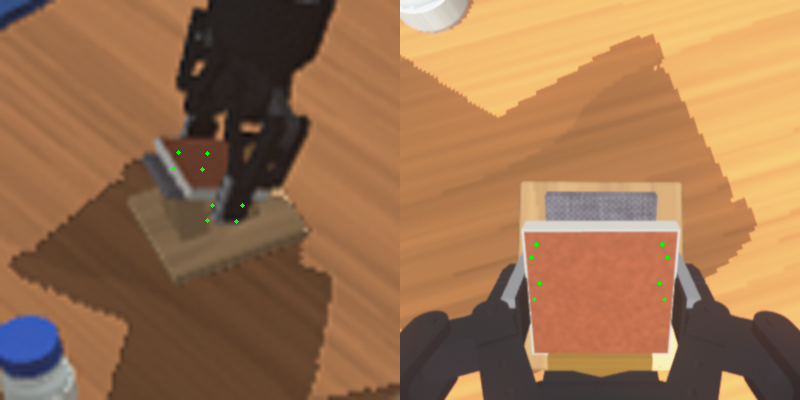

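```bash
python3 -m pendant '[0.003,-0.0009,0.0017,0,0,0,0.04,0.003,-0.0009,0.0017,0,0,0,0.04,0.003,-0.0009,0.0017,0,0,0,0.04,0.003,-0.0009,0.0017,0,0,0,0.04,0,0,0,0,0,0,0.04]'
python3 -c "
from h import *
show('p7',(-.037,-.05),.03)"
```

```text
time_s: 7.45
eef_pos: [0.5209, -0.285, -0.0011]
eef_rot: [-0.057, -0.247, -0.662, 0.705]
wrist_force: [0.5, 1.0, -1.1]
opening: 0.687
```

View pics/p7.png

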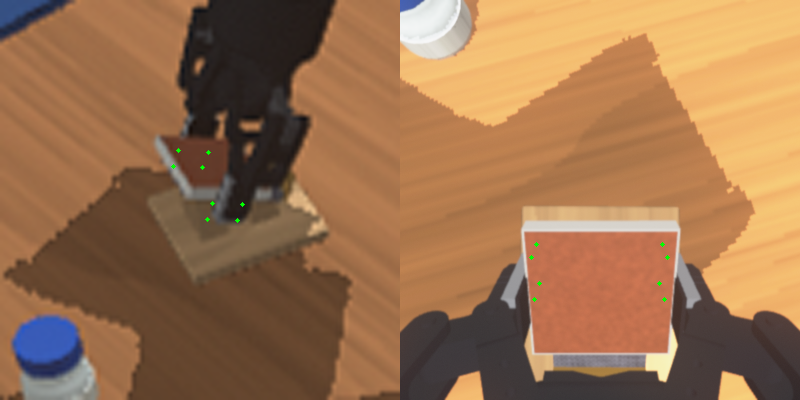

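```bash
python3 -m pendant '[-0.004,0.001,0.009,0,0,0,0.04,-0.008,0.002,0.018,0,0,0,0.04,-0.008,0.002,0.03,0,0,0,0.04,0,0,0.04,0,0,0,0.04,0,0,0.04,0,0,0,0.04,0,0,0.04,0,0,0,0.04,0,0,0,0,0,0,0.04,0,0,0,0,0,0,0.04]'
python3 - <<'E'
from h import *
from scipy.optimize import least_squares
show('p8',(-.037,-.05),.03)
c=cam("wrist");o=ctrl.get_obs();M=rot(o['eef_rot']).as_matrix()
px=np.array([[245,231],[399,231],[253,354],[389,354]])
L=np.array([[-.03,-.03,0],[-.03,.03,0],[.03,-.03,0],[.03,.03,0]]) # tool x, tool z at back surface
c0=(c[0],M.T@c[1],M.T@(c[2]-o['eef_pos']))
def P(p): # tool-frame: centre x,y,z ; pitch about tool z
    q=R.from_euler('zy',[p[3],p[4]]).as_matrix(); return (q@L[:,[0,2,1]].T).T+p[:3]
r=least_squares(lambda p:(proj(0,P(p),c0)-px).ravel(),[0,-.05,0,0,0]); print(r.x.round(4),np.degrees(r.x[3:]),r.fun.round(1))
E
```

```text
time_s: 8.55
eef_pos: [0.4998, -0.2793, 0.1751]
eef_rot: [-0.056, -0.246, -0.663, 0.705]
wrist_force: [0.3, 0.7, -0.9]
opening: 0.69
[ 0.0001 -0.0627  0.0009 -0.0132  0.0037] [-0.75712777  0.21085967] [-0.4 -0.4  0.1  0.1  0.9 -0.  -0.5  0.4]
```

View pics/p8.png

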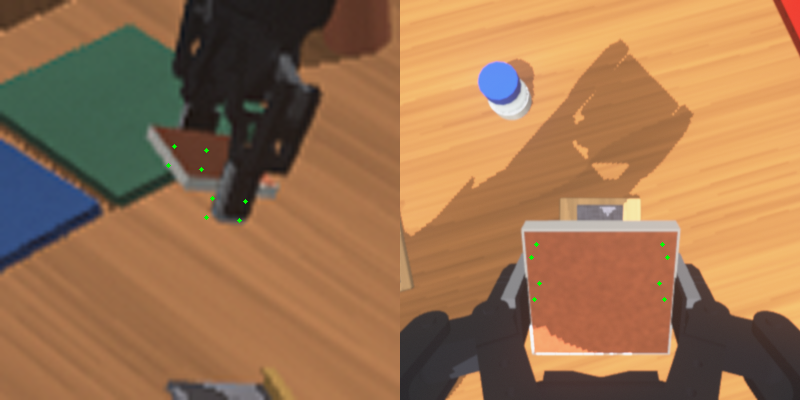

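```bash
cat >> h.py <<'E'
TL=np.array([0,-.0587,.001])   # tile centre in tool frame
def tool(yaw,tilt):
    Z=R.from_euler('z',yaw,degrees=True).as_matrix(); t=np.radians(tilt)
    x=Z@[-np.cos(t),0,-np.sin(t)];y=Z@[np.sin(t),0,-np.cos(t)];return np.c_[x,y,np.cross(x,y)]
E
python3 - <<'E'
from h import *
M=tool(-1,12); C=np.array([.615,.007,.20]); delta(C-M@TL,M)
E
```

```text
shift [ 0.1277  0.2866 -0.0312] rotvec [ 1.85 12.76 14.77] tcp [ 0.4995 -0.2788  0.1738] open 0.6879673909450844 F [-0.4 -0.4 -1. ] t 8.65
```

```bash
python3 -m pendant '[0.0128,0.0287,-0.003,0.185,1.276,1.477,0.04,0.0128,0.0287,-0.003,0.185,1.276,1.477,0.04,0.0128,0.0287,-0.003,0.185,1.276,1.477,0.04,0.0128,0.0287,-0.003,0.185,1.276,1.477,0.04,0.0128,0.0287,-0.003,0.185,1.276,1.477,0.04,0.0128,0.0287,-0.003,0.185,1.276,1.477,0.04,0.0128,0.0287,-0.003,0.185,1.276,1.477,0.04,0.0128,0.0287,-0.003,0.185,1.276,1.477,0.04,0.0128,0.0287,-0.003,0.185,1.276,1.477,0.04,0.0128,0.0287,-0.003,0.185,1.276,1.477,0.04,0,0,0,0,0,0,0.04,0,0,0,0,0,0,0.04]'
python3 - <<'E'
from h import *
c=cam("wrist");im=ctrl.camera("wrist")[:,:,::-1].copy()
M=tool(-1,12); C=np.array([.615,.007,.20]); delta(C-M@TL,M)
Z=R.from_euler('z',-1,degrees=True).as_matrix();S=np.array([.596,.0073,0])
t=np.radians(25)
pts=[[.04,.023,.075],[.04,-.023,.075],[.04+.085*np.cos(t),.023,.075-.085*np.sin(t)],[.04+.085*np.cos(t),-.023,.075-.085*np.sin(t)],[.135,.075,.01],[.135,-.075,.01],[-.1,.075,.01],[-.1,-.075,.01]]
for u,v in proj(0,np.array(pts)@Z.T+S,c): cv2.circle(im,(int(u),int(v)),3,(0,255,0),1); print(u.round(1),v.round(1))
cv2.imwrite("pics/w9.png",im)
np.savez("w9.npz",K=c[0],M=c[1],o=c[2],im=im)
tp=ctrl.camera("top")[:,:,::-1]; cv2.imwrite("pics/t9.png",cv2.resize(tp[95:215,300:460],(800,600)))
E
```

```text
time_s: 10.15
eef_pos: [0.6274, 0.0071, 0.1441]
eef_rot: [-0.068, -0.08, -0.702, 0.704]
wrist_force: [0.4, 0.6, -0.2]
opening: 0.687
shift [-0.0003  0.0011 -0.0019] rotvec [0.08 0.04 0.02] tcp [0.6275 0.0067 0.1445] open 0.6867512976657228 F [ 1.1  1.  -0.9] t 10.2
291.5 201.0
349.1 201.0
294.1 108.4
346.5 108.4
242.0 93.3
398.5 93.3
248.6 324.8
391.9 324.7
```

View pics/w9.png

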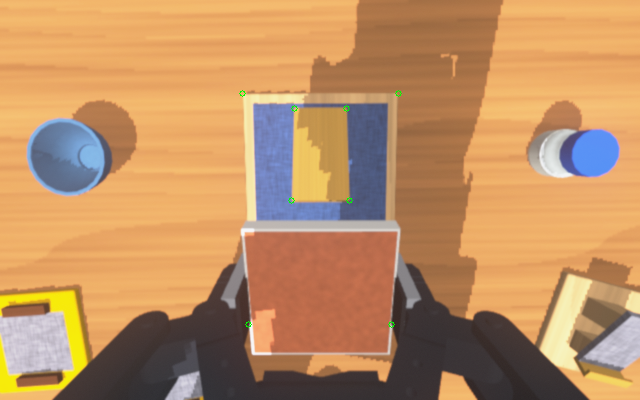

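View pics/t9.png

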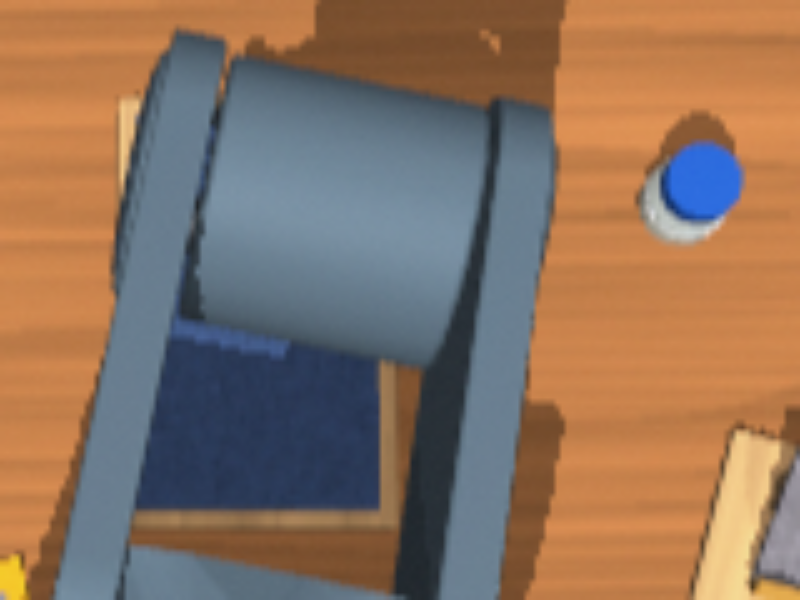

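```bash
python3 -m pendant '[0,0,-0.026,0,0,0,0.04,0,0,-0.026,0,0,0,0.04,0,0.001,-0.026,0,0,0,0.04,0,0,0,0,0,0,0.04,0,0,0,0,0,0,0.04,0,0,0,0,0,0,0.04]'
python3 - <<'E'
from h import *
show('p10',(-.04,),.03)
M=tool(-1,12); C=np.array([.615,.007,.1225]); delta(C-M@TL,M)
E
```

```text
time_s: 11.0
eef_pos: [0.6296, 0.0078, 0.0693]
eef_rot: [-0.07, -0.082, -0.702, 0.704]
wrist_force: [1.0, -0.2, 0.1]
opening: 0.69
shift [-0.0021 -0.0002 -0.0039] rotvec [ 0.11  0.26 -0.01] tcp [0.6293 0.008  0.069 ] open 0.6881203228273297 F [ 0.3 -0.3  0.1] t 11.1
```

View pics/p10.png

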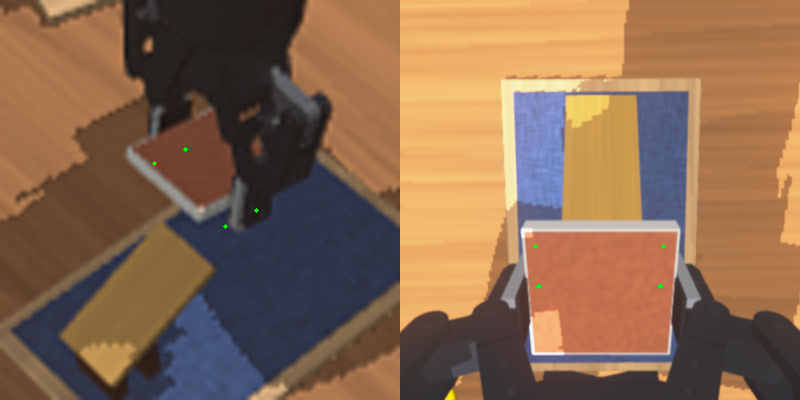

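```bash
python3 -m pendant '[-0.002,0,-0.004,0,0,0,0.04,0,0,0,0,0,0,0.04,0,0,0,0,0,0,0.04]'
python3 - <<'E'
from h import *
M=tool(-1,12); C=np.array([.615,.007,.1225]); delta(C-M@TL,M)
E
```

```text
time_s: 11.48
eef_pos: [0.6263, 0.0083, 0.0635]
eef_rot: [-0.069, -0.081, -0.702, 0.704]
wrist_force: [0.5, 0.2, -0.8]
opening: 0.69
shift [ 0.0009 -0.0005  0.0016] rotvec [ 0.08  0.13 -0.02] tcp [0.6263 0.0083 0.0635] open 0.6903591767852646 F [ 0.5  0.2 -0.8] t 11.475
```

```bash
python3 -m pendant '[0.001,0,0.0015,0,0,0,0.04,0,0,0,0,0,0,0.04,0,0,0,0,0,0,0.0854,0,0,0,0,0,0,0.0854,0,0,0,0,0,0,0.0854,0,0,0,0,0,0,0.0854,0,0,0,0,0,0,0.0854,0,0,0,0,0,0,0.0854]'
python3 - <<'E'
from h import *
show('p11',(-.05,))
E
```

```text
time_s: 12.48
eef_pos: [0.6274, 0.0083, 0.0651]
eef_rot: [-0.069, -0.081, -0.702, 0.704]
wrist_force: [0.7, 0.1, -0.3]
opening: 0.997
```

View pics/p11.png

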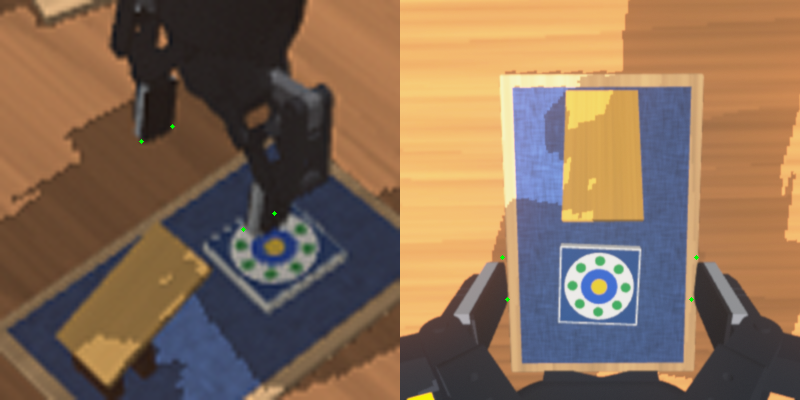

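```bash
python3 - <<'E'
from h import *
c=cam("wrist");im=ctrl.camera("wrist")[:,:,::-1]
for sl in ctrl.silhouettes("tile","wrist"):
    m=sl['mask'].astype(np.uint8); cs,_=cv2.findContours(m,0,1); kk=max(cs,key=cv2.contourArea)
    W=back(0,kk[:,0,:].astype(float),.016,c)[:,:2].astype(np.float32); r=cv2.minAreaRect(W*1000); print(sl['score'],sl['bbox'],r)
cv2.imwrite("pics/z12.png",cv2.resize(im[230:340,265:375],(770,770)[:1]*2 if 0 else (600,600),interpolation=cv2.INTER_CUBIC))
print(c[2])
E
```

```text
0.8 [279.4, 244.0, 357.7, 325.0] ((575.3464965820312, 9.987920761108398), (60.51134490966797, 63.36729431152344), 86.91572570800781)
[0.67260608 0.00728951 0.25824366]
```

View pics/z12.png

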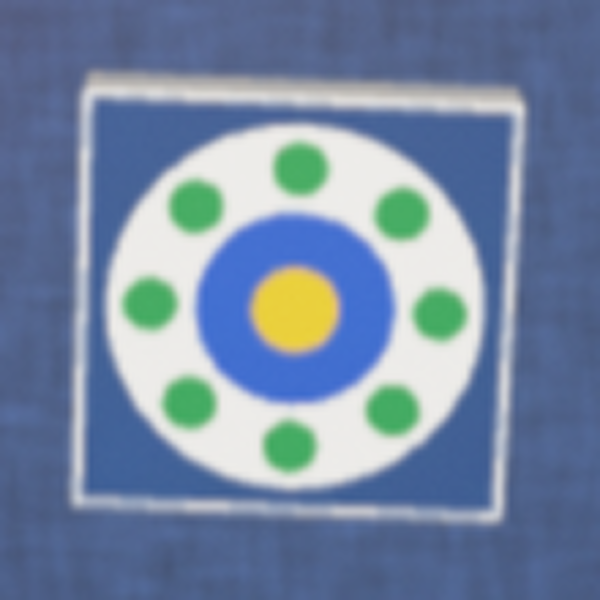

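```bash
python3 - <<'E'
from h import *
from scipy.optimize import least_squares
c=cam("wrist")
px=np.array([[82,93],[524,108],[502,522],[73,503]])/5.4545+[265,230]-.4
W=back(0,px,.018,c); print(W.round(4)); e=np.roll(W,-1,0)-W; print(np.linalg.norm(e,axis=1),np.degrees(np.arctan2(e[:,1],e[:,0])))
Cc=W.mean(0);print(Cc)
yaw=np.degrees(np.arctan2(e[3,1],e[3,0])); 
yw=np.mean([np.degrees(np.arctan2(v[1],v[0])) for v in (e[3],-e[1])]); yw2=np.mean([np.degrees(np.arctan2(v[1],v[0]))+90 for v in (e[0],-e[2]) if 0] or [0])
print(yw)
M=tool(yw,0); delta(np.array([Cc[0],Cc[1],.03]),M)
E
```

```text
[[ 0.6054  0.0386  0.018 ]
 [ 0.6023 -0.0218  0.018 ]
 [ 0.5424 -0.0185  0.018 ]
 [ 0.5463  0.0418  0.018 ]]
[0.06043242 0.05995594 0.0604096  0.05921644] [-93.00991794 176.894512    86.28871961  -3.08022342]
[0.57409426 0.01000978 0.018     ]
-3.0928557115973345
shift [-0.0533  0.0018 -0.0351] rotvec [ 0.51 12.13 -2.11] tcp [0.6274 0.0083 0.0651] open 0.9991967068811621 F [ 0.1 -0.1  0.1] t 12.675
```

```bash
python3 -m pendant '[-0.013,0,0,0.13,3.03,-0.55,0.0854,-0.013,0.001,0,0.13,3.03,-0.55,0.0854,-0.013,0,-0.01,0.13,3.03,-0.55,0.0854,-0.0143,0.001,-0.025,0.13,3.03,-0.55,0.0854,0,0,0,0,0,0,0.068,0,0,0,0,0,0,0.068,0,0,0,0,0,0,0.068]'
python3 - <<'E'
from h import *
show('p13',(-.04,),.034)
M=tool(-3.3,0); delta(np.array([.5741,.010,-.018]),M)
E
```

```text
time_s: 13.55
eef_pos: [0.5751, 0.0101, 0.0312]
eef_rot: [0.019, -0.021, -0.707, 0.707]
wrist_force: [-0.2, 0.4, 0.3]
opening: 0.795
shift [-0.0008 -0.0001 -0.049 ] rotvec [ 0.02  0.12 -0.13] tcp [0.5749 0.0101 0.031 ] open 0.7959283671680022 F [-0.7 -0.6 -0.5] t 13.65
```

View pics/p13.png

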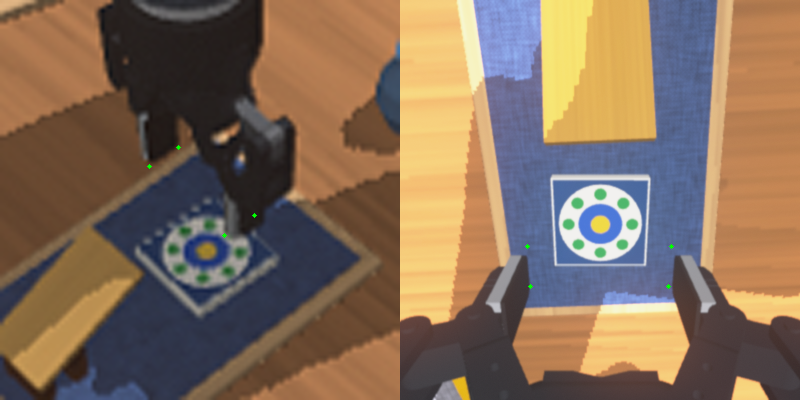

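```bash
python3 -m pendant '[-0.001,0,-0.018,0,0,0,0.068,0,0,-0.018,0,0,0,0.068,0,0,-0.013,0,0,0,0.068,0,0,0,0,0,0,0.068,0,0,0,0,0,0,0.068]'
python3 -m pendant '[0,0,-0.004,0,0,0,0.068,0,0,0,0,0,0,0.068]'
python3 -m pendant '[0,0,-0.003,0,0,0,0.068,0,0,0,0,0,0,0.068]'
python3 - <<'E'
from h import *
show('p14',(-.044,),.034)
M=tool(-3.3,0); delta(np.array([.5741,.010,-.032]),M)
E
```

```text
time_s: 14.28
eef_pos: [0.5733, 0.0102, -0.0189]
eef_rot: [0.02, -0.02, -0.707, 0.707]
wrist_force: [0.2, -0.4, 0.2]
opening: 0.8
time_s: 14.52
eef_pos: [0.5732, 0.0102, -0.0228]
eef_rot: [0.019, -0.02, -0.707, 0.707]
wrist_force: [-0.3, 0.5, -1.5]
opening: 0.792
time_s: 14.78
eef_pos: [0.5729, 0.0103, -0.0261]
eef_rot: [0.02, -0.02, -0.707, 0.707]
wrist_force: [-0.1, 0.4, 0.0]
opening: 0.792
shift [ 0.001  -0.0003 -0.0061] rotvec [ 0.    0.01 -0.12] tcp [ 0.5731  0.0103 -0.0259] open 0.7977319162625749 F [0.6 0.3 0.2] t 14.875
```

View pics/p14.png

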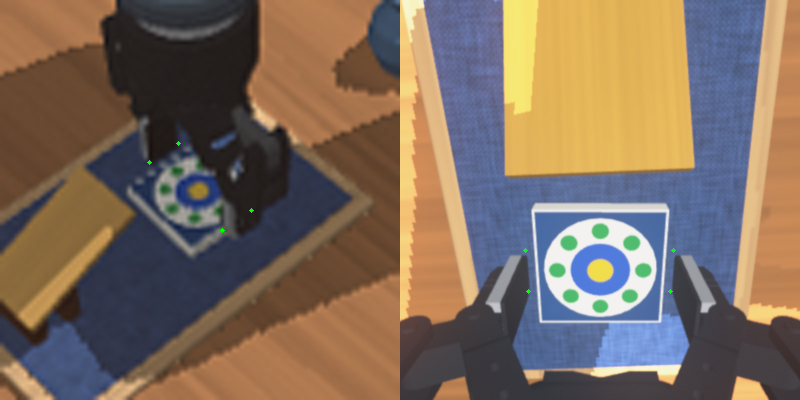

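```bash
python3 -m pendant '[0.001,0,-0.003,0,0,0,0.066,0,0,0,0,0,0,0.066]'
python3 -m pendant '[0,0,-0.002,0,0,0,0.066,0,0,0,0,0,0,0.066]'
python3 -m pendant '[0,0,-0.002,0,0,0,0.066,0,0,0,0,0,0,0.066]'
python3 - <<'E'
from h import *
show('p15',(-.044,),.034)
M=tool(-3.3,0); delta(np.array([.5741,.010,-.032]),M)
E
```

```text
time_s: 15.12
eef_pos: [0.574, 0.0103, -0.0292]
eef_rot: [-0.02, 0.02, 0.707, -0.707]
wrist_force: [0.3, 0.1, 0.0]
opening: 0.775
time_s: 15.38
eef_pos: [0.574, 0.0103, -0.0311]
eef_rot: [0.02, -0.02, -0.707, 0.707]
wrist_force: [0.0, -0.4, -0.0]
opening: 0.774
time_s: 15.62
eef_pos: [0.5743, 0.0102, -0.0328]
eef_rot: [0.019, -0.02, -0.707, 0.707]
wrist_force: [-0.3, 0.3, 0.3]
opening: 0.771
shift [-0.0002 -0.0002  0.0008] rotvec [ 0.01  0.03 -0.11] tcp [ 0.5743  0.0102 -0.0328] open 0.7752155495253341 F [-0.1  0.   0.6] t 15.725
```

View pics/p15.png

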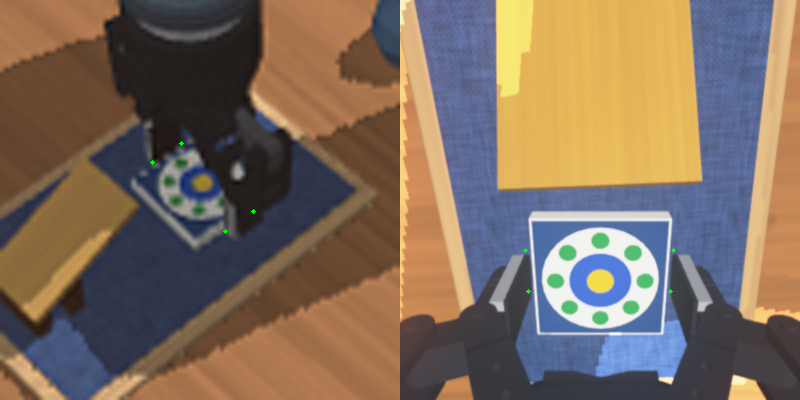

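```bash
python3 -m pendant '[0,0,0,0,0,0,0.055,0,0,0,0,0,0,0.04,0,0,0,0,0,0,0.04,0,0,0,0,0,0,0.04]'
python3 - <<'E'
from h import *
show('p16',(-.044,),.03)
E
```

```text
time_s: 16.23
eef_pos: [0.5758, 0.01, -0.0308]
eef_rot: [0.018, -0.021, -0.707, 0.707]
wrist_force: [-3.2, 0.4, 14.4]
opening: 0.683
```

View pics/p16.png

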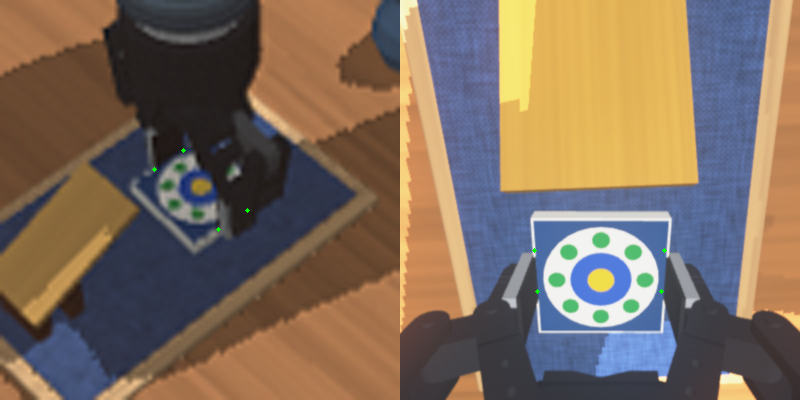

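```bash
python3 -m pendant '[0,0,0.006,0,0,0,0.04,-0.002,0,0.012,0,0,0,0.04,-0.005,0,0.025,0,0,0,0.04,-0.01,0,0.04,0,0,0,0.04,-0.01,0,0.04,0,0,0,0.04,0,0,0,0,0,0,0.04,0,0,0,0,0,0,0.04]'
python3 - <<'E'
from h import *
show('p17',(-.044,),.03)
o=ctrl.get_obs();print(o['eef_pos'],o['opening'])
c=cam("wrist");im=ctrl.camera("wrist")[:,:,::-1]; cv2.imwrite("pics/w17.png",cv2.resize(im[190:350,220:420],(800,640)[:2] if 0 else (750,600),interpolation=cv2.INTER_CUBIC))
E
```

```text
time_s: 17.2
eef_pos: [0.5467, 0.0103, 0.0899]
eef_rot: [0.02, -0.02, -0.707, 0.707]
wrist_force: [0.6, -0.2, -0.3]
opening: 0.673
[0.54607724 0.01044917 0.08870468] 0.6771935894751002
```

View pics/p17.png

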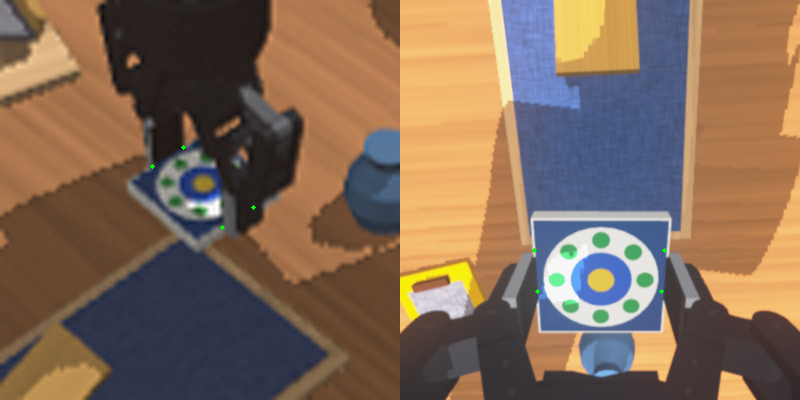

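View pics/w17.png

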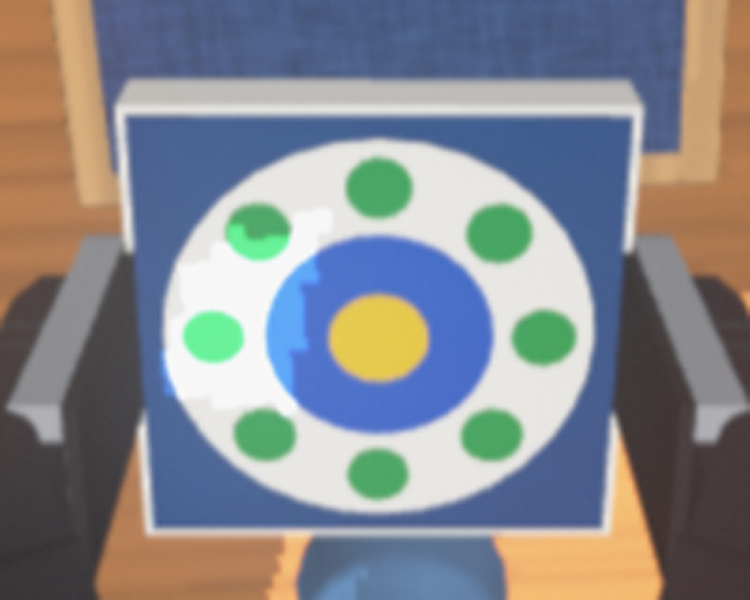

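```bash
python3 -m pendant '[-0.016,0.033,0,0,0,0.75,0.04,-0.016,0.033,0,0,0,0.75,0.04,-0.016,0.033,0,0,0,0.75,0.04,-0.016,0.033,0,0,0,0.75,0.04,-0.016,0.033,0,0,0,0.75,0.04,-0.016,0.033,0,0,0,0.75,0.04,-0.016,0.033,0,0,0,0.75,0.04,-0.016,0.033,0,0,0,0.75,0.04,-0.016,0.033,0,0,0,0.75,0.04,0,0,0,0,0,0,0.04,0,0,0,0,0,0,0.04,0,0,0,0,0,0,0.04]'
python3 - <<'E'
from h import *
from scipy.optimize import least_squares
c=cam("wrist");im=ctrl.camera("wrist")[:,:,::-1]; o=ctrl.get_obs();M=rot(o['eef_rot']).as_matrix();print(o['eef_pos'],M.round(3).tolist())
np.savez("w18.npz",K=c[0],M=c[1],o=c[2],im=im); cv2.imwrite("pics/w18.png",im)
px=np.array([[118,112],[642,112],[148,532],[608,532]])/3.75+[220,190]-.4
L=np.array([[-.03,0,-.03],[-.03,0,.03],[.03,0,-.03],[.03,0,.03]])
c0=(c[0],M.T@c[1],M.T@(c[2]-o['eef_pos']))
def P(p):
    return R.from_euler('zy',p[3:5]).apply(L)+p[:3]
r=least_squares(lambda p:(proj(0,P(p),c0)-px).ravel(),[0,-.05,0,0,0]); print("tile top in tool",r.x.round(4),np.degrees(r.x[3:]),r.fun.round(1))
E
```

```text
time_s: 18.85
eef_pos: [0.4035, 0.3064, 0.0897]
eef_rot: [-0.021, 0.022, -0.707, 0.707]
wrist_force: [0.3, 0.5, -1.6]
opening: 0.681
[0.40359008 0.30637286 0.0898588 ] [[-0.998, -0.0, 0.061], [-0.061, -0.0, -0.998], [0.0, -1.0, 0.0]]
tile top in tool [ 0.0016 -0.0479  0.0005  0.0122  0.0021] [0.70000732 0.1196335 ] [-0.2 -0.2 -0.   0.1  0.3 -0.1 -0.1  0.2]
```

View pics/w18.png

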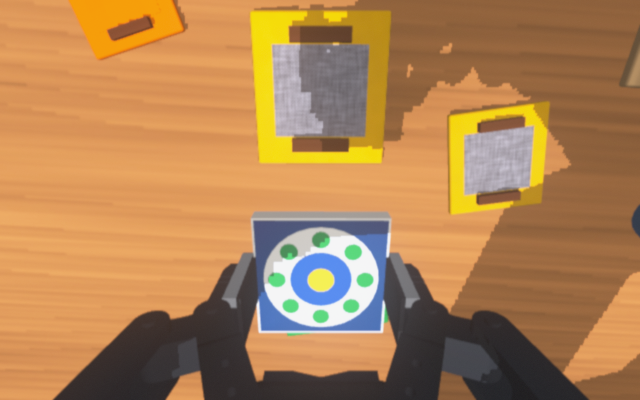

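```bash
python3 - <<'E'
from h import *
im=np.load("w18.npz")['im']; cv2.imwrite("pics/w18c.png",cv2.resize(im[0:180,235:410],(700,600) if 0 else (583,600),interpolation=cv2.INTER_CUBIC))
E
```

```text
(no output)
```

View pics/w18c.png

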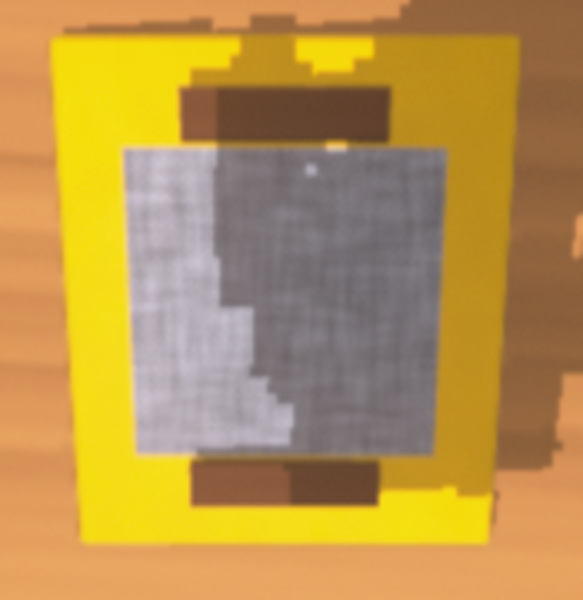

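```bash
python3 - <<'E'
from h import *
d=np.load("w18.npz");c=(d['K'],d['M'],d['o'])
for nm,pp,z in [("board",[[51,36],[520,36],[490,543],[80,543]],.008),("grey",[[123,148],[447,148],[435,455],[136,455]],.008),("rail base",[[183,142],[391,142],[379,460],[191,460]],.012)]:
    W=back(0,np.array(pp)/3.3333+[235,0]-.4,z,c); e=np.roll(W,-1,0)-W
    print(nm,W.mean(0).round(4),np.linalg.norm(e,axis=1).round(4),np.degrees(np.arctan2(e[:,1],e[:,0])).round(1))
print(c[2])
E
```

```text
board [0.4801 0.3108 0.008 ] [0.0983 0.1087 0.0992 0.1087] [ -86.5 -176.4   93.5    3.2]
grey [0.48   0.3108 0.008 ] [0.07   0.066  0.0704 0.066 ] [ -86.5 -176.2   93.5    3.4]
rail base [0.4801 0.3107 0.012 ] [0.0441 0.0673 0.0437 0.0673] [ -86.5 -177.1   93.5    3.3]
[0.4880597 0.3111674 0.2690043]
```

```bash
python3 - <<'E'
from h import *
TL=np.array([.0016,-.0439,.0005]); M=tool(3.5,0); delta(np.array([.4801,.3108,.045])-M@TL,M)
E
```

```text
shift [ 0.0781  0.005  -0.0888] rotvec [ 0.02 -0.    0.02] tcp [0.4036 0.3064 0.0899] open 0.6799084936600182 F [ 0.1  0.7 -0.9] t 18.9
```

```bash
python3 -m pendant '[0.02,0.001,-0.01,0,0,0,0.04,0.02,0.001,-0.01,0,0,0,0.04,0.02,0.001,-0.02,0,0,0,0.04,0.018,0.002,-0.025,0,0,0,0.04,0,0,-0.0238,0,0,0,0.04,0,0,0,0,0,0,0.04,0,0,0,0,0,0,0.04,0,0,0,0,0,0,0.04]'
python3 - <<'E'
from h import *
TL=np.array([.0016,-.0439,.0005]); M=tool(3.5,0); delta(np.array([.4801,.3108,.012])-M@TL,M)
show('p19',(-.044,),.03)
E
```

```text
time_s: 19.9
eef_pos: [0.4821, 0.3125, 0.0027]
eef_rot: [0.023, -0.021, 0.707, -0.707]
wrist_force: [-0.4, -0.5, -0.8]
opening: 0.68
shift [-0.0005 -0.0011 -0.0346] rotvec [-0.04  0.14 -0.06] tcp [0.4821 0.3125 0.0027] open 0.6804614119407424 F [-0.4 -0.5 -0.8] t 19.9
```

View pics/p19.png

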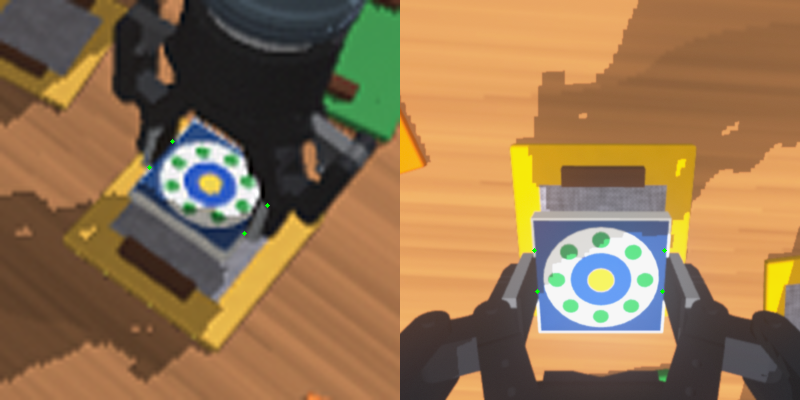

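```bash
python3 -m pendant '[0,-0.001,-0.01,0,0,0,0.04,0,0,-0.01,0,0,0,0.04,0,0,-0.006,0,0,0,0.04,0,0,0,0,0,0,0.04,0,0,0,0,0,0,0.04]'
python3 -m pendant '[0,0,-0.003,0,0,0,0.04,0,0,0,0,0,0,0.04]'
python3 -m pendant '[0,0,-0.003,0,0,0,0.04,0,0,0,0,0,0,0.04]'
python3 - <<'E'
from h import *
TL=np.array([.0016,-.0439,.0005]); M=tool(3.5,0); delta(np.array([.4801,.3108,.012])-M@TL,M)
show('p20',(-.044,),.03)
E
```

```text
time_s: 20.62
eef_pos: [0.4812, 0.3113, -0.0247]
eef_rot: [-0.022, 0.022, -0.707, 0.707]
wrist_force: [0.5, 0.3, -0.5]
opening: 0.677
time_s: 20.88
eef_pos: [0.4811, 0.3112, -0.0278]
eef_rot: [-0.022, 0.022, -0.707, 0.707]
wrist_force: [-0.9, -0.5, -1.2]
opening: 0.678
time_s: 21.12
eef_pos: [0.4809, 0.3112, -0.031]
eef_rot: [-0.022, 0.022, -0.707, 0.707]
wrist_force: [-0.4, -0.3, -0.5]
opening: 0.677
shift [ 0.0008  0.0002 -0.0009] rotvec [ 0.01 -0.01 -0.07] tcp [ 0.4809  0.3112 -0.031 ] open 0.67748234123153 F [-0.4 -0.3 -0.5] t 21.125
```

View pics/p20.png

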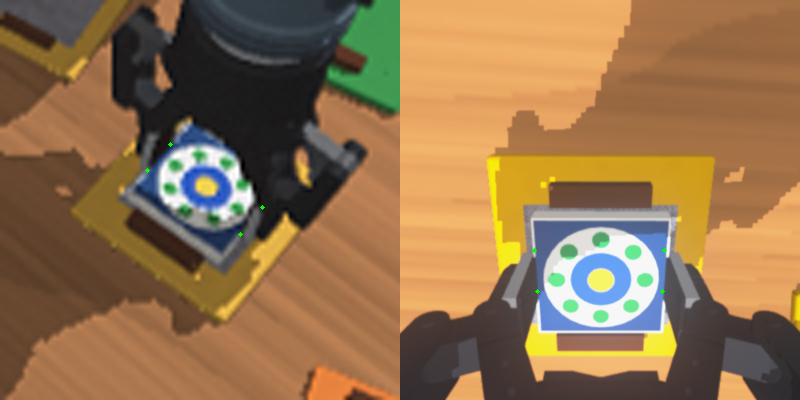

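```bash
python3 -m pendant '[0.0008,0,-0.001,0,0,0,0.04,0,0,0,0,0,0,0.04]'
python3 -m pendant '[0,0,-0.001,0,0,0,0.04,0,0,0,0,0,0,0.04]'
python3 -m pendant '[0,0,-0.001,0,0,0,0.04,0,0,0,0,0,0,0.04]'
```

```text
time_s: 21.48
eef_pos: [0.482, 0.3112, -0.0317]
eef_rot: [-0.022, 0.022, -0.707, 0.707]
wrist_force: [0.1, -0.3, -0.9]
opening: 0.682
time_s: 21.72
eef_pos: [0.482, 0.3113, -0.0327]
eef_rot: [-0.022, 0.022, -0.707, 0.707]
wrist_force: [-0.3, 0.9, 0.1]
opening: 0.68
time_s: 21.98
eef_pos: [0.4821, 0.3113, -0.0327]
eef_rot: [-0.022, 0.022, -0.707, 0.707]
wrist_force: [-3.1, -1.0, 8.6]
opening: 0.68
```

```bash
python3 -m pendant '[0,0,0.0005,0,0,0,0.064,0,0,0,0,0,0,0.07,0,0,0,0,0,0,0.08,0,0,0,0,0,0,0.08,0,0,0.01,0,0,0,0.08,0,0,0.02,0,0,0,0.08,0,0,0.04,0,0,0,0.08,0,0,0.04,0,0,0,0.08,-0.03,0,0.02,0,0,0,0.08,-0.04,0,0,0,0,0,0.08,0,0,0,0,0,0,0.08,0,0,0,0,0,0,0.08]'
python3 - <<'E'
from h import *
c=cam("wrist");im=ctrl.camera("wrist")[:,:,::-1].copy(); np.savez("w21.npz",K=c[0],M=c[1],o=c[2],im=im); cv2.imwrite("pics/w21.png",im)
for sl in ctrl.silhouettes("tile","wrist"):print(sl['score'],sl['bbox'])
cv2.imwrite("pics/w21c.png",cv2.resize(im[0:220,230:430],(727,800) if 0 else (545,600),interpolation=cv2.INTER_CUBIC))
E
```

```text
time_s: 23.48
eef_pos: [0.413, 0.3116, 0.0982]
eef_rot: [0.023, -0.021, 0.707, -0.706]
wrist_force: [0.9, -0.1, 0.5]
opening: 0.937
0.87 [288.7, 60.5, 366.9, 142.9]
```

View pics/w21.png

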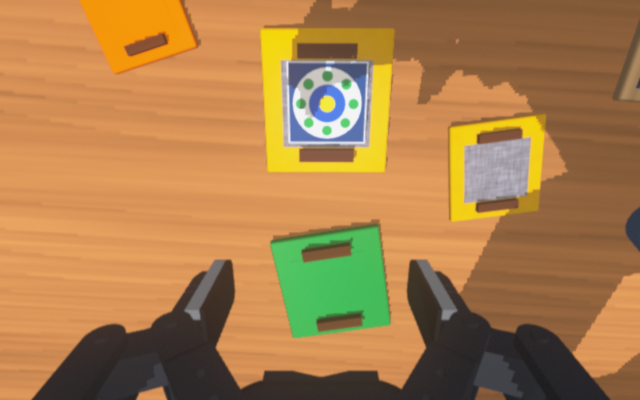

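View pics/w21c.png

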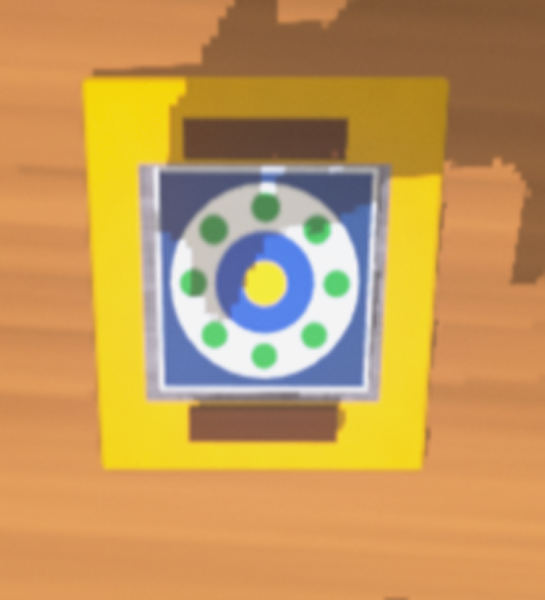

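```bash
python3 - <<'E'
from h import *
d=np.load("w21.npz");c=(d['K'],d['M'],d['o']); R_={}
for nm,pp,z in [("board",[[83,78],[448,80],[422,468],[103,468]],.008),("tile",[[156,168],[379,168],[367,390],[160,390]],.016)]:
    W=back(0,np.array(pp)/2.727+[230,0]-.4,z,c); e=np.roll(W,-1,0)-W; R_[nm]=W.mean(0)
    print(nm,W.mean(0).round(4),np.linalg.norm(e,axis=1).round(4),np.degrees(np.arctan2(e[:,1],e[:,0])).round(1))
print(R.from_euler('z',-3.5,degrees=True).apply(R_["tile"]-R_["board"]))
for n,p0 in (("pigment_jar",None),("bowl",None),("vase",None)):
    ctrl.camera("top")
    print(n,[(round(s_['score'],2),s_['bbox']) for s_ in ctrl.silhouettes(n,"top")])
o=ctrl.get_obs();print(o['wrist_force'],o['dq'].round(3),o['time_s'])
E
```

```text
board [0.4803 0.3109 0.008 ] [0.0982 0.1077 0.0982 0.1082] [ -86.7 -176.5   93.6    3.4]
tile [0.4817 0.3107 0.016 ] [0.06   0.0598 0.0601 0.0598] [ -86.4 -177.1   93.6    2.8]
[ 0.0014066  -0.00028594  0.008     ]
pigment_jar [(0.55, [427.2, 124.4, 449.9, 146.3])]
bowl [(0.85, [251.2, 118.2, 279.6, 140.8]), (0.42, [325.6, 112.7, 381.6, 202.2])]
vase [(0.81, [339.4, 228.5, 362.7, 251.5]), (0.74, [323.3, 112.2, 381.4, 202.4])]
[-0.67359077 -1.39860934 -0.11031637] [ 0.003 -0.003  0.004 -0.001  0.001  0.002] 23.875
```

Tile centre is 1.4 mm / 0.3 mm from the middle, square and flat; bystanders unmoved. Handing in.

```bash
python3 -c "
from bench import ctrl
print(ctrl.hand_in())"
```

```text
the job is handed in; nothing more can be done
None
```

The tile now lies face up between the rails of the larger yellow holder, let go, and the job was handed in at about 24 s of the 64 s allowed. I drew it about 13 mm up the slope to clear the lip and carried it to the stand. There I dropped it on the ramp edge, about 21 mm out and 47 mm up. It turned over once onto the felt; I took it up again and lowered it onto the holder until the wrist force showed contact.

**Last checks:**
- **Position:** the wrist picture puts the tile 1.4 mm from the middle of the board across the rails and 0.3 mm along them.
- **Squareness:** its edges are within about 1° of the holder's.
- **Flatness:** I judged this only from the image, where it looks flat and its sides scale to 60 mm.
- **Bystanders:** the jar, bowl and vase are within about 2.5 pixels (6 mm) of where they stood in the top view at the start.
- **Robot:** it stands clear, with no contact force at the wrist beyond noise.

**Disagreement:** the reported TCP sits about 40 mm beyond where the cameras show the fingertips. I went by the pictures, and contact forces at the felt and the holder agreed with them.

**Less certain:** the network scores were patchy and gave some false hits (for example, the holder reported as the jar), so I fitted final poses by hand from picture corners.

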